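# Push the planing stop down

### The job

A board is to be slid over the planing slab, and the planing stop is in its way: of the four wooden pins that stand up out of the slab it is the only square one. Gently push it straight down with the fingertips until its top is level with the slab's top or just below, then withdraw. Do not lift it, leave the three round bench dogs standing as they are, and leave the things lying about where they are.

Things in the scene. Friction and masses are not known exactly. Their poses are not given: they have to be found in the camera images.
- slab: Planing slab: thick wooden board with darker end cleats, fixed on the bench, 190 mm along its x, 360 mm along its y, 60 mm high, with a flush insert of the same wood 58 mm square round each of its four pins. Origin: centre of its underside, on the bench; its top is 60 mm above. The four pins stand in it at (x, y) = (-45, -115), (45, -40), (-45, 40), (45, 115) mm in its frame, in any order.
- stop: Planing stop: plain beech post with a square flat top 46 x 46 mm, its sides parallel to the slab's, standing 22 to 34 mm proud of the slab's top at the start. Origin: centre of its flat top; z up. It slides only straight down and up in its mortise; friction holds it wherever it is left, about 4 N moves it down. It bottoms 3 mm below the slab's top.
- dog1: Round bench dog, one of three alike: plain beech pin 29 mm in diameter, standing upright in the slab, 22 to 34 mm proud of its top at the start. Origin: centre of its flat top; z up. Slides down at about 4 N, so it must not be pressed.
- dog2: Round bench dog, one of three alike: plain beech pin 29 mm in diameter, standing upright in the slab, 22 to 34 mm proud of its top at the start. Origin: centre of its flat top; z up. Slides down at about 4 N, so it must not be pressed.
- dog3: Round bench dog, one of three alike: plain beech pin 29 mm in diameter, standing upright in the slab, 22 to 34 mm proud of its top at the start. Origin: centre of its flat top; z up. Slides down at about 4 N, so it must not be pressed.
- offcut: Loose softwood offcut 75 x 24 x 18 mm (x, y, z) lying on the slab near its +y, -x corner. Origin: centre of its underside.
- mallet: Loose joiner's mallet lying on the bench beside the slab's -y end: head 70 x 110 x 60 mm centred at x = +120 mm, round handle 26 mm thick, 240 mm long, from x = -150 mm. Origin: on the bench under the axis.
- chisel: Loose chisel with orange handle lying on the bench beside the slab's +y end, 270 mm long along its x, blade to +x, 24 mm high. Origin: on the bench near mid length.
- jar: Loose closed jar 68 mm in diameter, 100 mm high, standing on the bench beyond the slab (+x). Origin: centre of its underside.
There are look-alikes about, which are no part of the job. Leave any turquoise look-alike of the part that bears stop alone.

How it is judged:
On the way, in this order (a step that is already met when the one before it is completed fails the run):
1. the fingers touch the planing stop (contact force between the fingers and stop above 0.5 N), for 0.05 s.
2. the planing stop is down, level with the slab or just below (z of stop in the frame of slab below 0.0625 m), for 0.2 s.
At the end, for the whole second after the job is handed in: The planing stop's top is at most 2.5 mm above the slab's top (it can go 3 mm below) and at rest; each round dog is within 3 mm of its start, and the offcut, mallet, chisel and jar within 15 mm of theirs (z of stop in the frame of slab below 0.0625 m and linear speed of stop below 0.01 m/s and distance of each of dog1, dog2, dog3 from where it was at the start of the episode below 0.003 m and distance of each of offcut, mallet, chisel, jar from where it was at the start of the episode below 0.015 m); the robot touches nothing.
It fails at once if the planing stop is pressed harder than 40 N (contact force between the fingers and stop above 40 N).
It fails at once if the planing stop is lifted (more than 38 mm proud of the slab) (z of stop in the frame of slab above 0.098 m).
It fails at once if a round dog is moved by more than 3 mm (distance of any of dog1, dog2, dog3 from where it was at the start of the episode above 0.003 m).
It fails at once if the offcut, mallet, chisel or jar is moved by more than 15 mm (distance of any of offcut, mallet, chisel, jar from where it was at the start of the episode above 0.015 m).
It also fails if it takes over 32 s, if anything falls off the work surface, if the arm or the gripper's body presses on something with over 40 N, if the wrist force passes 120 N, or if a joint passes its speed limit or range.

### The arm

A 6-joint arm with a two-finger parallel gripper is mounted at the origin on the work surface. World frame = base frame: x ahead of the robot, y to its left, z up, the work surface at z = 0. Lengths are in m, angles in rad, forces in N, time in s.
With the tool pointing down it reaches from about 0.35 to 0.725 m from the base axis. Payload 4.3 kg.
Tool frame: the origin (TCP) lies at the centre of the arm's flange, where the gripper is bolted on; the fingertips stand 173 mm ahead of it and the grasp point (between the pads) lies 155 mm ahead of it; z points along the fingers, y is the line along which they close (so a half turn about z gives the same grasp; the last joint's range is limited). The gripper opens to 85 mm and grips with 20 to 120 N. Pads are 22 mm wide; open, the fingers measure 114 mm over their backs; the gripper's body (76 mm by 85 mm) begins 54 mm behind the grasp point. The pads swing forward as they close: fully open they stand 13 mm farther back than shut.
Start: joints at [1.012, 0.377, 0.081, 1.274, 0, 1.46], TCP at [0.249, 0.518, 0.405] pointing down, gripper open.
Joint ranges: [-2.72, 2.72], [-0.84, 1.66], [-1.02, 1.22], [-1.77, 2.12], [-1.37, 1.28], [-3.14, 3.14]. Speed limits (rad/s): [2.57, 2.57, 3.14, 3.14, 3.14, 3.14].

### API

Orientations are given as a unit quaternion [x, y, z, w].
In Python, from plant import state, get_image, camera_model, arm gives the robot as it stands.
- The arm moves only by the tool apply_moves, never from a script. Its arguments are lists of equal length, an entry for each row: "grip": the closure, from -1 (fully open) to 1 (shut), so that 0 is half open; "slide": the shift along the tool's x, y, z in mm, a list of three; "turn": the turn about the tool's z in degrees. A call has 1 to 20 rows; each row is the pose to reach, as a shift and turn from the pose commanded when the call began, along the tool's axes at that moment; what a row does not reach only later rows make up. A row lasts 1/8 s, in which the tool goes at most 62.5 mm and 10.7 degrees, less where a joint would pass 70% of its speed; a pose out of reach is approached as far as the arm can. A call with a gripper value outside its range is refused whole. The fingers move at their own pace and stop on an object; "newtons" is the grip in N (left out, the last holds). Time passes only in rows, so rows that repeat a pose let the fingers close. It gives the time, the measured TCP pose, the force, the opening and the grip force at its end, in the units of the state.
- state(): the state, without advancing time (a new reading comes with each control period).
- get_image(name): name is "scene" or "top" or "wrist"; returns the picture (420x560x3 uint8, blue, green, red); there is no depth.
- camera_model(name): a dict with "intrinsics" (3x3 intrinsics, pixels), "T" (4x4, takes a point from camera to world coordinates); the wrist camera has in their place "mount" (4x4, takes a point from camera to tool coordinates, whose origin is the TCP and whose axes are the flange's). Camera axes: x right, y down, z forward; pixel columns grow to the right and rows downward; lengths in m; the calibration is good to about 2 mm. A picture is of the moment at which its call begins: read the wrist's pose just before it. camera_model takes no time and is no camera call.
- arm.close_job(): hands the job in; it is judged then, once.
The state is a dict: "t": time; "joint_pos": joint angles; "qd": joint speeds; "tau": joint torques, N m; "ee_pos": TCP position; "eef_rot": TCP orientation; "contact_force": force on the tool from outside, world axes, zero at the start; "moment": the same for the moment, N m; "opening": finger opening in m; "gripper_force": force on a finger pad.
Only numpy, scipy, OpenCV 4.12 (cv2) and the standard library are available. Lean on these libraries where they do the work, as an engineer would, in place of code of your own. Each camera call takes 0.05 s, during which the arm holds its last target. There are 200 camera calls.

## Working session

There is one attempt and no reset: what is moved stays moved. The work goes in short steps, Python scripts to look and compute and a tool call to move; the robot and the scene stay as the last step left them, time stands still between calls to the robot, and variables do not carry over. Pictures are saved under pics/ and viewed, at most 10 in all, crops included, and the job is handed in when it is done.

Besides the shell and the picture viewer there is one more tool, called as name(argument=value, ...) on one line, values as JSON. apply_moves: Moves the arm, as the interface text tells. Its arguments: {"type":"object","properties":{"grip":{"type":"array"},"slide":{"type":"array"},"turn":{"type":"array"},"newtons":{"type":"number"}},"required":["grip","slide","turn"]}

```bash
mkdir -p pics
python3 - <<'E'
from plant import state,get_image,camera_model
import cv2,numpy as np
s=state();print(s['t'],s['ee_pos'],s['eef_rot'],s['opening'])
for n in('top','scene'):
    cv2.imwrite(f'pics/{n}0.png',get_image(n)); c=camera_model(n);print(n,np.round(c['intrinsics'],1).tolist(),np.round(c['T'],3).tolist())
print(camera_model('wrist'))
E
```

```text
0.0 [0.24932017 0.51779109 0.40373718] [ 2.22528814e-01  9.74925545e-01 -9.97455074e-04 -3.36647840e-04] 0.0855806312771145
top [[469.5, 0.0, 279.6], [0.0, 469.5, 204.2], [0.0, 0.0, 1.0]] [[0.008, -0.994, 0.109, 0.423], [-1.0, -0.009, -0.008, 0.033], [0.009, -0.109, -0.994, 1.289], [0.0, 0.0, 0.0, 1.0]]
scene [[464.9, 0.0, 269.1], [0.0, 464.9, 214.0], [0.0, 0.0, 1.0]] [[-0.837, 0.468, -0.284, 0.863], [0.548, 0.717, -0.431, 0.452], [0.002, -0.516, -0.856, 0.952], [0.0, 0.0, 0.0, 1.0]]
{'intrinsics': array([[316.89765119,   0.        , 288.77171138],
       [  0.        , 316.89765119, 206.63942584],
       [  0.        ,   0.        ,   1.        ]]), 'mount': array([[ 5.13778494e-04, -9.55563003e-01, -2.94786504e-01,
         7.60461338e-02],
       [ 9.99999866e-01,  4.73912399e-04,  2.06675914e-04,
         1.74413095e-04],
       [-5.77888781e-05, -2.94786571e-01,  9.55563119e-01,
         2.95912645e-02],
       [ 0.00000000e+00,  0.00000000e+00,  0.00000000e+00,
         1.00000000e+00]])}
```

View pics/top0.png

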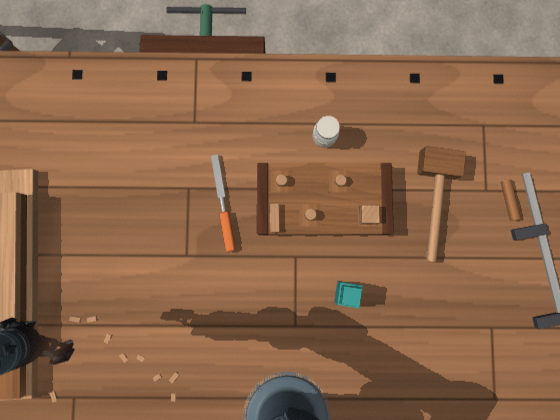

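View pics/scene0.png

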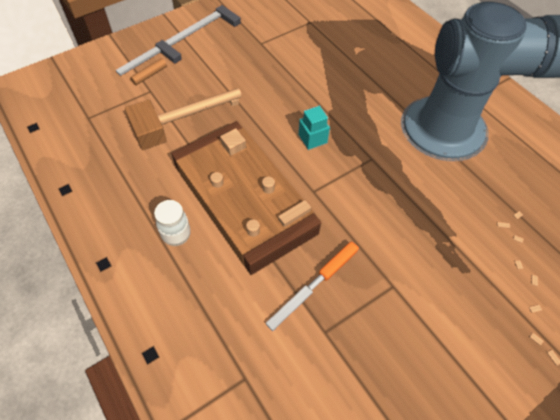

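The top view shows the square post at about (370,214), at the slab's -x, -y corner. The round dogs are at (281,181), (341,181) and (310,214), and the offcut is at (274,218). In the scene view the post is at about (233,140). The turquoise look-alike stands apart from the slab at (349,295). Next I'll triangulate the post.

```bash
cat > h.py <<'E'
import numpy as np
from plant import camera_model,state
from scipy.spatial.transform import Rotation as R
def ray(n,u,v,T=None):
    c=camera_model(n); T=c['T'] if T is None else T
    d=T[:3,:3]@np.linalg.solve(c['intrinsics'],[u,v,1.]); return T[:3,3],d
def plane(n,u,v,z,T=None):
    o,d=ray(n,u,v,T); return o+d*(z-o[2])/d[2]
def tri(a,b):
    (o,d),(p,e)=a,b; t=np.linalg.lstsq(np.c_[d,-e],p-o,rcond=None)[0]
    return (o+t[0]*d+p+t[1]*e)/2, np.linalg.norm(o+t[0]*d-p-t[1]*e)
def to_tool(p):
    s=state(); return R.from_quat(s['eef_rot']).inv().apply(np.array(p)-s['ee_pos'])*1000
E
python3 - <<'E'
from h import *
import cv2
a=cv2.imread('pics/top0.png')[150:250,240:410];b=cv2.imread('pics/scene0.png')[110:170,190:290]
a=cv2.resize(a,None,fx=4,fy=4,interpolation=2)[:, :680];b=cv2.resize(b,None,fx=6.8,fy=6.8,interpolation=2)[:200]
cv2.imwrite('pics/c.png',np.vstack([a,b]))
p,e=tri(ray('top',370,214),ray('scene',233,136));print(p,e)
print(plane('top',370,214,.088),to_tool(p))
for uv in((257,163.5),(392,163.5),(393,235.5),(258,235.5)):print(plane('top',*uv,.06))
E
```

```text
[ 0.53100367 -0.20825848  0.09576741] 0.0024365863492025433
[ 0.53076354 -0.20901148  0.088     ] [-568.87077723 -531.44227342  308.94515729]
[0.66539919 0.08444225 0.06      ]
[ 0.66887581 -0.27514609  0.06      ]
[ 0.47725277 -0.27429539  0.06      ]
[0.47431995 0.07931684 0.06      ]
```

View pics/c.png

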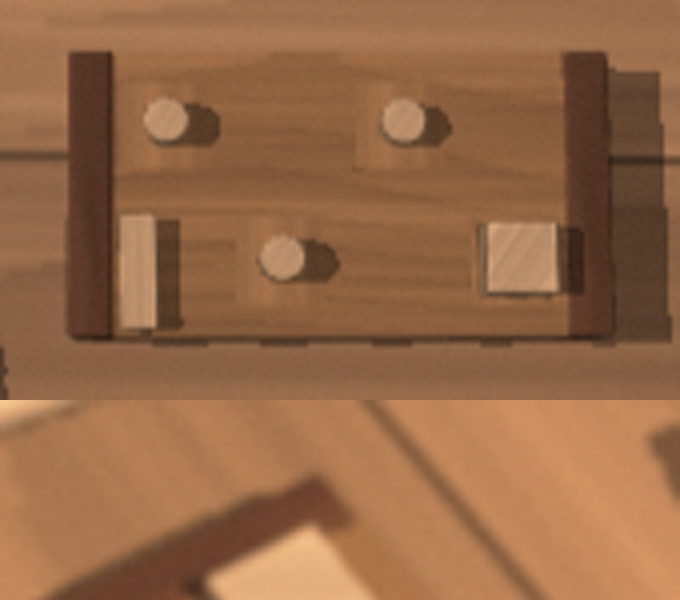

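The zoomed crop puts the post's top centre at top-view pixel (370.5,214.5), which is about (0.529,-0.210) in world coordinates. I'll shut the fingers and move over it at the present height.

apply_moves(grip=[1, 1, 1, 1, 1, 1, 1, 1, 1, 1, 1, 1, 1, 1, 1, 1, 1, 1, 1, 1], slide=[[-568, -532, 0], [-568, -532, 0], [-568, -532, 0], [-568, -532, 0], [-568, -532, 0], [-568, -532, 0], [-568, -532, 0], [-568, -532, 0], [-568, -532, 0], [-568, -532, 0], [-568, -532, 0], [-568, -532, 0], [-568, -532, 0], [-568, -532, 0], [-568, -532, 0], [-568, -532, 0], [-568, -532, 0], [-568, -532, 0], [-568, -532, 0], [-568, -532, 0]], turn=[0, 0, 0, 0, 0, 0, 0, 0, 0, 0, 0, 0, 0, 0, 0, 0, 0, 0, 0, 0])

```text
t: 2.6
ee_pos: [0.5304, -0.2076, 0.4047]
eef_rot: [0.222, 0.975, 0.0, 0.0]
contact_force: [0.0, 0.5, 0.1]
opening: -0.0001
gripper_force: 0.0
```

Run:
```python
from h import *
from plant import get_image
import cv2
s=state();print(s['t'],s['ee_pos'],s['eef_rot'],s['opening'],s['contact_force'])
cv2.imwrite('pics/w1.png',get_image('wrist'))
T=np.eye(4);T[:3,:3]=R.from_quat(s['eef_rot']).as_matrix();T[:3,3]=s['ee_pos'];np.save('T.npy',T@camera_model('wrist')['mount'])
```

```text
2.6 [ 0.53040264 -0.20762488  0.4047223 ] [2.22488015e-01 9.74935423e-01 3.96490916e-05 5.38231947e-05] -9.443171109405964e-05 [0.00495071 0.52440274 0.10986051]
```

View pics/w1.png

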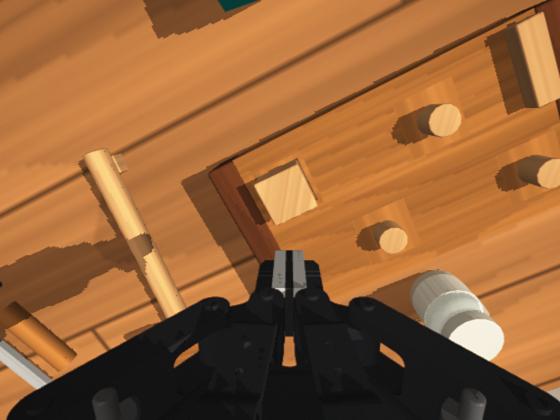

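The wrist view shows the post's square top with corners at about (254,184), (296,161), (317,200) and (283,224), so its centre is near (286,193). The fingertips are at (289,255), pointing down.

Run:
```python
from h import *
T=np.load('T.npy')
for z in(.082,.088,.094):
    p=plane('wrist',286,193,z,T);print(z,p,to_tool(p),[np.linalg.norm(plane('wrist',254,184,z,T)-plane('wrist',296,161,z,T))])
```

```text
0.082 [ 0.5300689  -0.21010809  0.082     ] [ -0.74324957  -2.36248148 322.70913497] [np.float64(0.04524521918217594)]
0.088 [ 0.52867488 -0.20937869  0.088     ] [  0.82890211  -2.3096184  316.70906422] [np.float64(0.04431908857277562)]
0.094 [ 0.52728087 -0.20864928  0.094     ] [  2.4010538   -2.25675532 310.70899348] [np.float64(0.043392957963375355)]
```

apply_moves(grip=[1, 1, 1, 1, 1, 1, 1, 1, 1, 1], slide=[[0, -2, 40], [0, -2, 80], [0, -2, 110], [0, -2, 125], [0, -2, 130], [0, -2, 133], [0, -2, 136], [0, -2, 139], [0, -2, 142], [0, -2, 144]], turn=[0, 0, 0, 0, 0, 0, 0, 0, 0, 0])

```text
t: 3.9
ee_pos: [0.5295, -0.2094, 0.2605]
eef_rot: [0.223, 0.975, 0.0, -0.0]
contact_force: [0.2, -0.1, 0.4]
opening: 0.0002
gripper_force: 0.0
```

Tip is at 0.0875 m with no clear contact yet, so I'll continue slowly.

apply_moves(grip=[1, 1, 1, 1, 1, 1, 1, 1], slide=[[0, 0, 2], [0, 0, 4], [0, 0, 6], [0, 0, 8], [0, 0, 10], [0, 0, 12], [0, 0, 14], [0, 0, 14]], turn=[0, 0, 0, 0, 0, 0, 0, 0])

```text
t: 4.9
ee_pos: [0.5296, -0.2095, 0.2463]
eef_rot: [0.223, 0.975, 0.0, -0.0]
contact_force: [-1.3, -0.7, 0.9]
opening: 0.0002
gripper_force: 0.6
```

apply_moves(grip=[1, 1, 1, 1, 1, 1, 1], slide=[[0, 0, 2], [0, 0, 4], [0, 0, 6], [0, 0, 8], [0, 0, 10], [0, 0, 12], [0, 0, 13]], turn=[0, 0, 0, 0, 0, 0, 0])

```text
t: 5.78
ee_pos: [0.5295, -0.2095, 0.2335]
eef_rot: [0.223, 0.975, 0.0, 0.0]
contact_force: [-1.6, 1.2, 3.5]
opening: 0.0002
gripper_force: 2.1
```

Run:
```python
from h import *
from plant import get_image
import cv2
s=state();print(s['ee_pos'],s['contact_force'])
cv2.imwrite('pics/s2.png',cv2.resize(np.hstack([get_image('scene')[100:270,150:330],get_image('top')[150:250,240:420].repeat(1,0)[:100] if 0 else cv2.copyMakeBorder(get_image('top')[150:250,240:420],0,70,0,0,0)]),None,fx=2.2,fy=2.2,interpolation=2))
```

```text
[ 0.52954951 -0.20949521  0.233548  ] [-1.6098745   1.21170038  3.52515059]
```

View pics/s2.png

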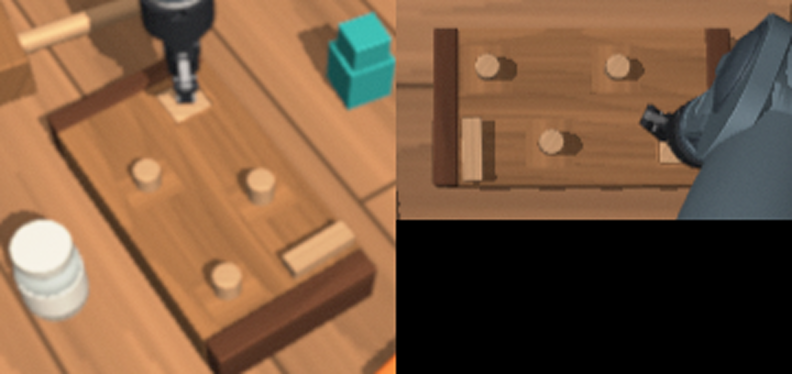

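The scene crop shows the post looking flush under the fingertips at (185,103), with the dogs and offcut undisturbed. I'll press 2 mm more for margin, since it bottoms 3 mm below the slab's top.

apply_moves(grip=[1, 1, 1, 1], slide=[[0, 0, 1], [0, 0, 2], [0, 0, 2], [0, 0, 2]], turn=[0, 0, 0, 0])

```text
t: 6.38
ee_pos: [0.5296, -0.2095, 0.2315]
eef_rot: [0.223, 0.975, 0.0, -0.0]
contact_force: [-0.7, 0.2, 3.0]
opening: 0.0004
gripper_force: 1.4
```

apply_moves(grip=[1, 1, 1, 1, 1, 1, 1, 1, 1], slide=[[0, 0, -3], [0, 0, -15], [0, 0, -50], [0, 0, -90], [0, 0, -130], [0, 0, -170], [0, 0, -170], [0, 0, -170], [0, 0, -170]], turn=[0, 0, 0, 0, 0, 0, 0, 0, 0])

```text
t: 7.5
ee_pos: [0.5291, -0.2093, 0.4003]
eef_rot: [0.223, 0.975, 0.0, -0.001]
contact_force: [-0.7, -0.5, 0.5]
opening: 0.0002
gripper_force: 0.0
```

Run:
```python
from plant import get_image,state
import cv2
print(state()['t'],state()['contact_force'])
cv2.imwrite('pics/w3.png',get_image('wrist'))
```

```text
7.5 [-0.68942027 -0.46565474  0.54826938]
```

View pics/w3.png

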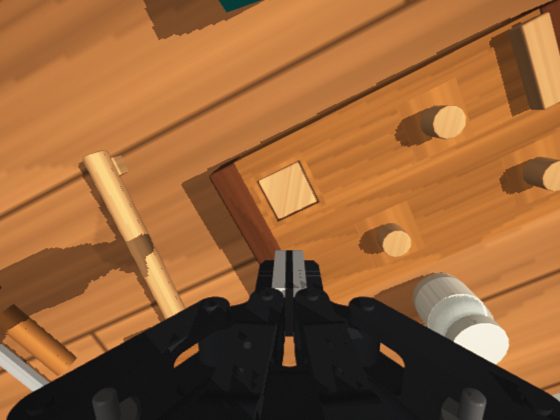

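The wrist view shows the post at (288,190) flush with the slab: no side faces and no shadow. The dogs at (446,122), (397,242) and (545,174) are still standing.

```bash
python3 -c "
from plant import arm
print(arm.close_job())"
```

```text
the job is handed in; nothing more can be done
None
```

I pushed the square planing stop down until it looks flush with the slab (fingertips stopped about 1.5 mm below its top), withdrew the arm, and handed the job in. The dogs still stand and the loose things in view look unmoved, but the hand-in returned no verdict.

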